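Screw in the flow chamber's hose elbow

TASK

Two flow chambers for the microscope are clamped to the bench, and the brass hose elbow of one of them is not yet screwed home: its barb does not point at the notched hose cradle on its own chamber. Screw that elbow in, clockwise seen from above; its taper thread stiffens as it goes, and when its barb points straight at the cradle it is tight: stop there and let go, without overtightening it past the cradle. Leave the other chamber's elbow, which is already done, as it is.

Things in the scene. Friction and masses are not known exactly. Their poses are not given: they have to be found in the camera images.
- chamber: Chamber to work on: black plate 165 x 90 x 10 mm, fixed. Origin on the bench under the port axis; x points from port to hose cradle, z up. Aluminium port block 60 x 60 mm, top 30 mm above bench. Cradle: aluminium U, 88 to 116 mm from the axis, 32 mm wide, 18 mm open, top 62 mm above bench. Edge clips at x = 58 mm, 21 mm high. A twin chamber stands 0.28 m or more off in y.
- elbow (a joint): Angle of the elbow to screw in, rad: 0 when its barb points at the cradle, negative before; grows as it turns clockwise seen from above. Starts at -1.4 to -0.9. Taper thread: it resists with about 0.3 N m at -1.4, rising evenly to 0.55 N m at 0. Stays where left, sinks 1.3 mm per rad. Nothing stops it at 0: it can be overtightened.
- elbow_grip (a point): Grip point of that elbow: on its turning axis, 60 to 62 mm above bench, 14 mm below its top. x points along the barb, z up. Brass upright of 20 x 20 mm section on a round collar (26 mm across, top 21 mm below this point); level barb at this height, 14 mm thick, reaching 54 mm from the axis. Grip from above on the flats left and right of the barb (20 mm apart in y).
- other_elbow (a joint): Angle in rad of the finished elbow on the other chamber, measured the same way: it is near 0 and must stay as it is.
Things that resemble listed ones, but are neither listed nor needed, are in the scene too. Leave any red look-alike of the chamber alone.

How it is judged (in metres and radians):
At the end, for the whole second after the job is handed in: The elbow is at rest, let go, with its barb within 0.2 rad (11 degrees) of straight at its cradle, and the other chamber's elbow is still within 0.2 rad of its own cradle (value of joint elbow between -0.2 and 0.2 rad and velocity of joint elbow between -0.05 and 0.05 rad/s and value of joint other_elbow between -0.2 and 0.2 rad); the robot touches nothing.
It fails at once if the elbow is overtightened: turned more than 0.3 rad past the cradle (value of joint elbow above 0.3 rad).
It fails at once if the finished elbow is turned: more than 0.2 rad off its cradle (value of joint other_elbow above 0.2 rad or value of joint other_elbow below -0.2 rad).
It also fails if it takes over 32 s, if anything falls off the work surface, if the arm or the gripper's body presses on something with over 40 N, if the wrist force passes 120 N, or if a joint passes its speed limit or range.

ROBOT

A 6-joint arm with a two-finger parallel gripper is mounted at the origin on the work surface. World frame = base frame: x ahead of the robot, y to its left, z up, the work surface at z = 0. Lengths are in m, angles in degrees, forces in N, time in s.
With the tool pointing down it reaches from about 0.375 to 0.9 m from the base axis. Payload 3.1 kg.
Tool frame: the origin (TCP) lies on the centre line of the jaws, within the pads' length; the fingertips stand 25 mm ahead of it and the grasp point (between the pads) lies 6 mm ahead of it; z points along the fingers, y is the line along which they close (so a half turn about z gives the same grasp; the last joint's range is limited). The gripper opens to 87 mm and grips with 3 to 60 N. Pads are 19 mm wide; open, the fingers measure 117 mm over their backs; the gripper's body (75 mm by 190 mm) begins 51 mm behind the grasp point.
Start: joints at [-85.056, 30.224, 82.088, -0, 67.689, -10.227], TCP at [0.164, -0.603, 0.248] pointing down, gripper open.
Joint ranges: [-176.69, 176.69], [-43.24, 126.21], [12.49, 139.97], [-82, 262], [0, 151.66], [-163.58, 163.58]. Speed limits (degrees/s): [159.86, 159.86, 180, 180, 180, 180].

INTERFACE

Orientations are given as a 3x3 rotation matrix whose columns are the frame's x, y, z axes.
In Python, from rig import * gives the robot as it stands.
- The arm moves only by the tool step_arm, never from a script. Its argument "steps" is a list of rows, each a list of 7 numbers: the shift along the tool's x, y, z normalised to -1 to 1, where 1 is 0.3 m, then the turn, a rotation vector about the tool's x, y, z normalised to -1 to 1, where 1 is 45 degrees, then the gripper's target within -1 to 1 (shut at 1, half-way at 0, fully open at -1). A call has 1 to 8 rows; each row is the pose to reach, as a shift and turn from the pose commanded when the call began, along the tool's axes at that moment; what a row does not reach only later rows make up. A row lasts 1/12 s, in which the tool goes at most 41.7 mm and 7.16 degrees, less where a joint would pass 70% of its speed; a pose out of reach is approached as far as the arm can. A call with a number of a shift or a turn outside -1 to 1 is refused whole. A call with a gripper value outside its range is refused whole. The fingers move at their own pace and stop on an object; the grip force is fixed at half the most. Time passes only in rows, so rows that repeat a pose let the fingers close. It gives the time, the measured TCP pose, the force, the opening and the grip force at its end, in the units of the state.
- read_state(): the state, without advancing time (a new reading comes with each control period).
- capture(name): name is "side" or "top"; returns a dict with "image" (384x512x3 uint8, red, green, blue), "vertical_fov" (degrees; the focal length in pixels is half the picture's height over the tangent of half this angle, whatever the lens; pixels are square), "cx", "cy" (the principal point, pixels), "world_from_camera" (4x4, takes a point from camera to world coordinates). Camera axes: x right, y down, z forward; pixel columns grow to the right and rows downward; lengths in m; the calibration is good to about 2 mm. A picture is of the moment at which its call begins. There is no depth.
- hand_in(): hands the job in; it is judged then, once.
The state is a dict: "time_s": time; "joint_positions": joint angles; "qvel": joint speeds; "tau": joint torques, N m; "position": TCP position; "tcp_rot": TCP orientation; "force": force on the tool from outside, world axes, zero at the start; "moment": the same for the moment, N m; "opening": opening from 0.0 (shut) to 1.0 (fully open); "grasp_force": force on a finger pad.
Only numpy, scipy, OpenCV 4.12 (cv2) and the standard library are available. Lean on these libraries where they do the work, as an engineer would, in place of code of your own. Each camera call takes 0.05 s, during which the arm holds its last target. There are 200 camera calls.

## Working session

There is one attempt and no reset: what is moved stays moved. The work goes in short steps, Python scripts to look and compute and a tool call to move; the robot and the scene stay as the last step left them, time stands still between calls to the robot, and variables do not carry over. Pictures are saved under pics/ and viewed, at most 10 in all, crops included, and the job is handed in when it is done.

Besides the shell and the picture viewer there is one more tool, called after ">>>" as name(argument=value, ...), one argument or row to a line, values as JSON. step_arm: Moves the arm, as the interface text tells. Scaled input: -1 to 1 covers 0.3 m each way for a shift and 45 degrees each way for a turn. Its arguments: {"type":"object","properties":{"steps":{"type":"array"}},"required":["steps"]}

```bash
mkdir -p pics
python3 - <<'E'
from rig import *
import cv2,pickle
for n in("top","side"):
    c=capture(n);pickle.dump(c,open(f"{n}.pkl","wb"));cv2.imwrite(f"pics/{n}0.png",cv2.resize(c["image"][...,::-1],(768,576),interpolation=cv2.INTER_CUBIC))
    print(n,c["vertical_fov"],c["cx"],c["cy"],c["world_from_camera"])
s=read_state();print(s["time_s"],s["position"],s["tcp_rot"])
E
```

```text
top 45.082142129404126 258.12680584572786 185.05556229938273 [[-0.02814974 -0.99750572  0.06472966  0.37573057]
 [-0.99948745  0.029075    0.01339673 -0.05834234]
 [-0.01524533 -0.06431937 -0.99781291  1.07786995]
 [ 0.          0.          0.          1.        ]]
side 44.281496770195815 259.48981725978945 194.72207764882668 [[-0.72087336 -0.3983115   0.56717682 -0.2382631 ]
 [-0.69297024  0.42789508 -0.58025688  0.63970421]
 [-0.01156918 -0.81132838 -0.58447618  0.7818471 ]
 [ 0.          0.          0.          1.        ]]
0.1 [ 0.16354722 -0.60258565  0.24666098] [[ 9.65144060e-01  2.61719152e-01 -1.68150700e-04]
 [ 2.61718970e-01 -9.65142129e-01  1.96246817e-03]
 [ 3.51326181e-04 -1.93807273e-03 -9.99998060e-01]]
```

View pics/top0.png

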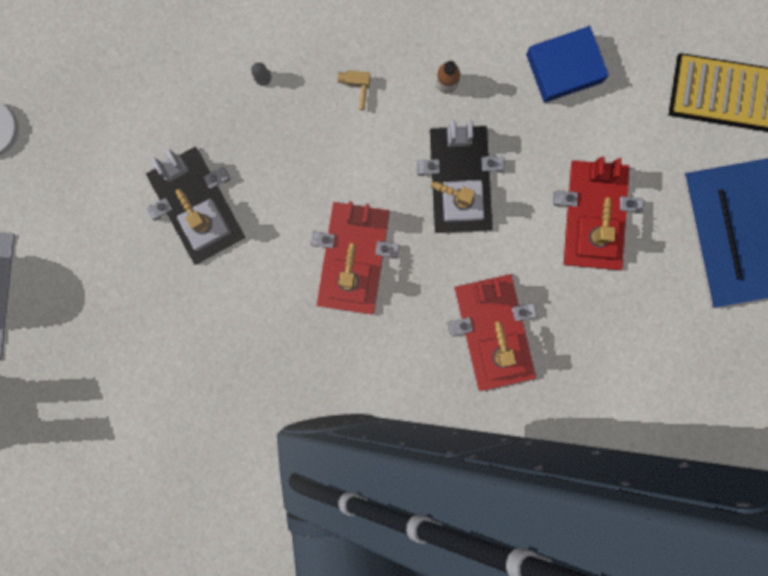

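View pics/side0.png

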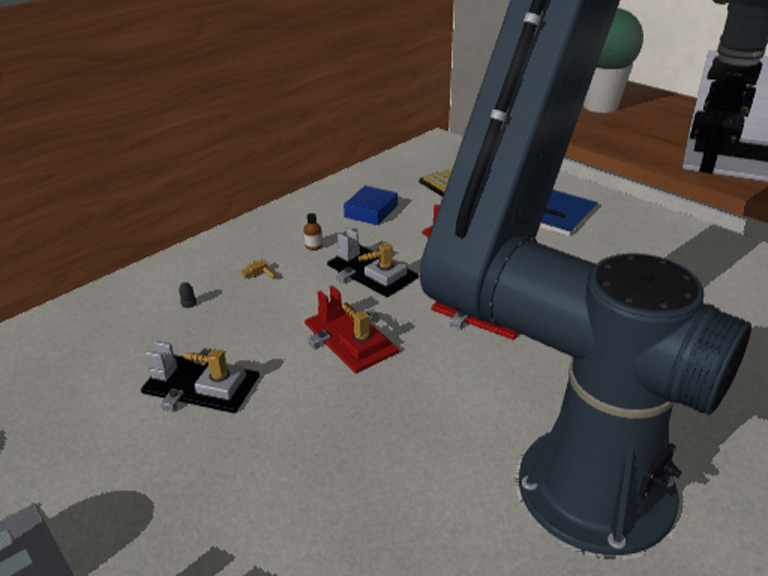

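The top view shows two black chambers. The one at (463,195) has its barb pointing left of its cradle at (460,133), so it is not screwed home. The one at (200,222) has its barb pointing at its cradle at (170,165), so it is finished. Lookalikes are the red chambers at (348,278), (603,235) and (503,355), and a loose brass elbow at (355,80). I choose the black one at (463,195) and check it in a close crop.

```bash
cat > h.py <<'E'
import numpy as np,pickle,cv2
def ray(c,u,v,z):
    f=192/np.tan(np.radians(c["vertical_fov"]/2));T=c["world_from_camera"]
    d=T[:3,:3]@[(u-c["cx"])/f,(v-c["cy"])/f,1];o=T[:3,3]
    return o+d*(z-o[2])/d[2]
def proj(c,p):
    f=192/np.tan(np.radians(c["vertical_fov"]/2));T=c["world_from_camera"]
    q=T[:3,:3].T@(np.array(p)-T[:3,3]);return q[:2]/q[2]*f+[c["cx"],c["cy"]]
E
python3 - <<'E'
import pickle,cv2
a=pickle.load(open("top.pkl","rb"))["image"][76:164,270:345,::-1]
b=pickle.load(open("side.pkl","rb"))["image"][145:205,210:285,::-1]
a=cv2.resize(a,None,fx=6,fy=6,interpolation=cv2.INTER_CUBIC)
cv2.imwrite("pics/a.png",a)
E
```

```text
(no output)
```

View pics/a.png

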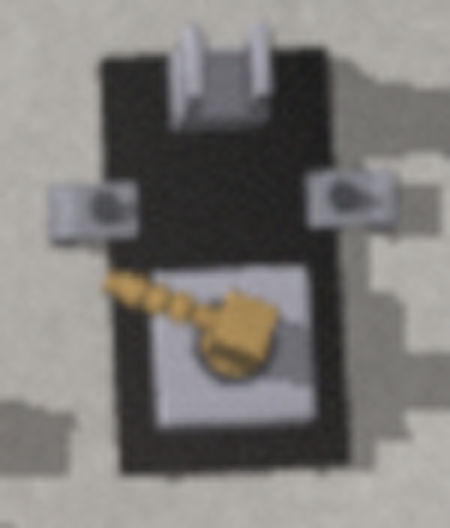

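The crop confirms the choice. The elbow top is at about crop (247,321) with its barb tip at (110,283), and the cradle is at (220,85). The port block corners are (152,270), (308,265), (317,417) and (158,427).

Run:
```python
from h import *
from rig import *
c=pickle.load(open("top.pkl","rb"))
P=lambda x,y,z:ray(c,270+(x+.5)/6-.5,76+(y+.5)/6-.5,z)
b=np.array([P(*p,.03) for p in[(152,270),(308,265),(317,417),(158,427)]])
pl=np.array([P(*p,.01) for p in[(101,58),(328,48),(350,460),(120,473)]])
print("block",b.mean(0));print("plate",pl.mean(0), [np.linalg.norm(pl[i]-pl[i-1]).round(4) for i in range(4)])
for e in(b,pl):
    d=e[0]+e[1]-e[2]-e[3];print("yaw cradle",np.degrees(np.arctan2(d[1],d[0])))
t=P(247,321,.075);k=P(110,283,.061);print("elbowtop",t,"tip",k)
for o in(b.mean(0),t):
    d=k-o;print("barb yaw",np.degrees(np.arctan2(d[1],d[0])),np.hypot(*d[:2]))
# colour-based top-face check in side view
s=pickle.load(open("side.pkl","rb"))
for z in(.075,.061,.04): print(proj(s,[*b.mean(0)[:2],z])*1.5)
st=read_state();print(st["joint_positions"])
```

```text
block [ 0.55935122 -0.16267053  0.03      ]
plate [ 0.59662201 -0.16232737  0.01      ] [np.float64(0.1633), np.float64(0.0886), np.float64(0.162), np.float64(0.089)]
yaw cradle 0.7365999847553527
yaw cradle 0.8005827353917631
elbowtop [ 0.55999389 -0.16332537  0.075     ] tip [ 0.578327   -0.11470867  0.061     ]
barb yaw 68.41411662191135 0.05157926518124943
barb yaw 69.33879741603045 0.05195850369517322
[383.50276833 245.5306543 ]
[383.62338919 251.81808883]
[383.80158199 261.10649493]
[-8.50554202e+01  3.02741405e+01  8.21496006e+01  1.00599872e-04
  6.76891120e+01 -1.02275632e+01]
```

>>> step_arm(
  steps=[
    [0.83,-0.535,0,0,0,-0.6,-1],
    [0.83,-0.535,0,0,0,-0.6,-1],
    [0.83,-0.535,0,0,0,-0.6,-1],
    [0.83,-0.535,0,0,0,-0.6,-1],
    [0.83,-0.535,0,0,0,-0.6,-1],
    [0.83,-0.535,0,0,0,-0.6,-1],
    [0.83,-0.535,0,0,0,-0.6,-1],
    [0.83,-0.535,0,0,0,-0.6,-1],
  ],
)

```text
time_s: 0.77
position: [0.3648, -0.3769, 0.2471]
tcp_rot: [[0.737, 0.675, 0.0], [0.675, -0.737, 0.005], [0.004, -0.004, -1.0]]
force: [-0.7, -0.2, -0.4]
opening: 1.002
grasp_force: 0.0
```

```bash
cat > d.py <<'E'
import sys,numpy as np
from rig import *
x,y,z,yaw=map(float,sys.argv[1:5]);s=read_state();R=np.array(s["tcp_rot"]);p=np.array(s["position"])
cur=np.degrees(np.arctan2(R[1,0],R[0,0]))
print("t",s["time_s"],"p",p.round(4),"yaw",cur.round(2),"F",np.round(s["force"],1),"M",np.round(s["moment"],2),"op",s["opening"],s["grasp_force"])
print("shift",(R.T@(np.array([x,y,z])-p)/.3).round(3),"turn",round(-(yaw-cur)/45,3),"tilt",R[:2,2].round(4),"q",np.round(s["joint_positions"],1))
E
python3 d.py .56 -.163 .2 69
```

```text
t 0.7667 p [ 0.3648 -0.3769  0.2471] yaw 42.48 F [-0.7 -0.2 -0.4] M [-0.02 -0.06  0.05] op 1.0019592209959616 0.0
shift [ 0.961 -0.086  0.161] turn -0.589 tilt [0.0003 0.0051] q [-58.2  22.6  96.3   0.2  61.3 -10.8]
```

>>> step_arm(
  steps=[
    [0.96,-0.086,0.16,0,0,-0.59,-1],
    [0.96,-0.086,0.16,0,0,-0.59,-1],
    [0.96,-0.086,0.16,0,0,-0.59,-1],
    [0.96,-0.086,0.16,0,0,-0.59,-1],
    [0.96,-0.086,0.16,0,0,-0.59,-1],
    [0.96,-0.086,0.16,0,0,-0.59,-1],
    [0.96,-0.086,0.16,0,0,-0.59,-1],
    [0.96,-0.086,0.16,0,0,-0.59,-1],
  ],
)

```text
time_s: 1.43
position: [0.5613, -0.1653, 0.1981]
tcp_rot: [[0.357, 0.934, 0.001], [0.934, -0.357, 0.003], [0.003, -0.0, -1.0]]
force: [0.5, -0.3, 0.2]
opening: 0.996
grasp_force: 0.0
```

>>> step_arm(
  steps=[
    [0,0,0,0,0,0,-1],
    [0,0,0,0,0,0,-1],
    [0,0,0,0,0,0,-1],
  ],
)

```text
time_s: 1.68
position: [0.5572, -0.1718, 0.1995]
tcp_rot: [[0.364, 0.931, -0.001], [0.931, -0.364, -0.0], [-0.0, -0.001, -1.0]]
force: [0.9, -0.1, 1.3]
opening: 1.002
grasp_force: 0.0
```

```bash
python3 d.py .56 -.163 .071 69
python3 - <<'E'
from rig import *
import cv2
c=capture("side")
cv2.imwrite("pics/s2.png",cv2.resize(c["image"][90:220,190:330,::-1],None,fx=4,fy=4,interpolation=cv2.INTER_CUBIC))
E
```

```text
t 1.6833 p [ 0.5572 -0.1718  0.1995] yaw 68.65 F [ 0.9 -0.1  1.3] M [-0.03 -0.06 -0.01] op 1.002392062176489 0.0
shift [ 0.031 -0.002  0.428] turn -0.008 tilt [-0.0007 -0.0002] q [-28.1  30.4  91.   -0.   58.7  -6.7]
```

View pics/s2.png

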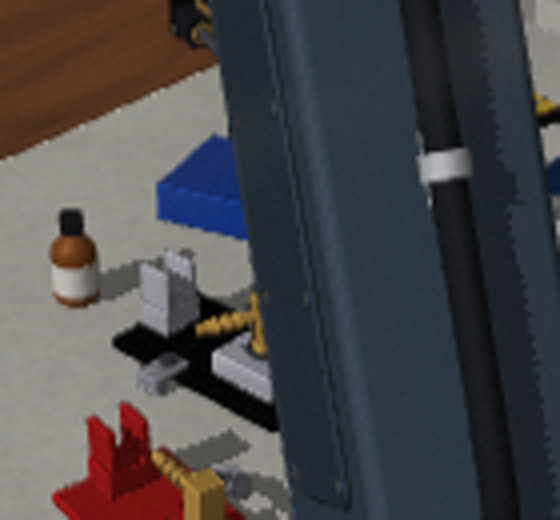

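The side view is partly blocked by the arm, but the elbow at (255,325) has clear space around it. I'm centring on it and going down.

>>> step_arm(
  steps=[
    [0.031,-0.002,0.1,0,0,-0.008,-1],
    [0.031,-0.002,0.2,0,0,-0.008,-1],
    [0.031,-0.002,0.3,0,0,-0.008,-1],
    [0.031,-0.002,0.36,0,0,-0.008,-1],
    [0.031,-0.002,0.4,0,0,-0.008,-1],
    [0.031,-0.002,0.428,0,0,-0.008,-1],
    [0.031,-0.002,0.428,0,0,-0.008,-1],
    [0.031,-0.002,0.428,0,0,-0.008,-1],
  ],
)

```text
time_s: 2.4
position: [0.5611, -0.1626, 0.0717]
tcp_rot: [[0.358, 0.934, 0.001], [0.934, -0.358, -0.0], [-0.0, 0.001, -1.0]]
force: [0.9, -0.1, 0.4]
opening: 1.0
grasp_force: 0.0
```

```bash
python3 d.py .56 -.163 .070 69
python3 - <<'E'
from rig import *
import cv2
c=capture("top")
cv2.imwrite("pics/t3.png",cv2.resize(c["image"][70:180,240:360,::-1],None,fx=5,fy=5,interpolation=cv2.INTER_CUBIC))
E
```

```text
t 2.4 p [ 0.5611 -0.1626  0.0717] yaw 69.02 F [ 0.9 -0.1  0.4] M [ 0.03 -0.04 -0.04] op 1.0000698479465973 0.0
shift [-0.003 -0.003  0.006] turn 0.0 tilt [ 0.0008 -0.0004] q [-27.1  41.3  95.5   0.   43.2  -6.1]
```

View pics/t3.png

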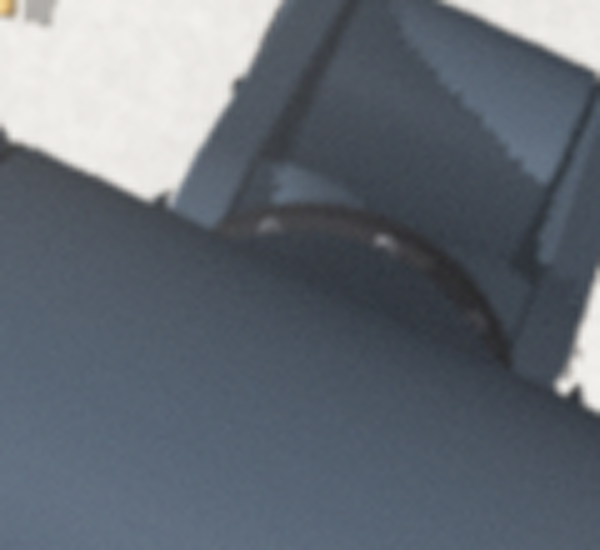

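The arm hides the elbow from the top camera, so I'll close on it and check with the opening and the forces.

>>> step_arm(
  steps=[
    [-0.003,0,0.004,0,0,0,0.5],
    [-0.003,0,0.004,0,0,0,0.5],
    [-0.003,0,0.004,0,0,0,0.5],
    [-0.003,0,0.004,0,0,0,1],
    [-0.003,0,0.004,0,0,0,1],
    [-0.003,0,0.004,0,0,0,1],
    [-0.003,0,0.004,0,0,0,1],
    [-0.003,0,0.004,0,0,0,1],
  ],
)

```text
time_s: 3.12
position: [0.5605, -0.1625, 0.0699]
tcp_rot: [[0.357, 0.934, -0.0], [0.934, -0.357, -0.0], [-0.0, 0.0, -1.0]]
force: [0.3, 1.2, -0.3]
opening: 0.478
grasp_force: 0.0
```

```bash
python3 d.py .56 -.163 .070 0.8
```

```text
t 3.1167 p [ 0.5605 -0.1625  0.0699] yaw 69.09 F [ 0.3  1.2 -0.3] M [ 0.01 -0.08 -0.02] op 0.47806320461520785 0.0
shift [-0.002 -0.001 -0.   ] turn 1.517 tilt [-0. -0.] q [-27.1  41.5  95.5  -0.   43.   -6.2]
```

>>> step_arm(
  steps=[
    [0,0,0,0,0,0,1],
    [0,0,0,0,0,0,1],
    [0,0,0,0,0,0,1],
    [0,0,0,0,0,0,1],
    [0,0,0,0,0,0,1],
    [0,0,0,0,0,0,1],
    [0,0,0,0,0,0,1],
    [0,0,0,0,0,0,1],
  ],
)

```text
time_s: 3.78
position: [0.5596, -0.1622, 0.0698]
tcp_rot: [[0.357, 0.934, -0.002], [0.934, -0.357, 0.001], [0.0, -0.002, -1.0]]
force: [-4.1, 0.7, 2.6]
opening: 0.224
grasp_force: 29.9
```

```bash
python3 d.py .56 -.163 .070 0.8
```

```text
t 3.7833 p [ 0.5596 -0.1622  0.0698] yaw 69.07 F [-4.1  0.7  2.6] M [ 0.11  0.69 -0.24] op 0.22424485298685629 29.933686684817076
shift [-0.002  0.002 -0.001] turn 1.517 tilt [-0.0021  0.001 ] q [-27.1  41.5  95.6  -0.   43.1  -6.2]
```

>>> step_arm(
  steps=[
    [-0.001,-0.003,0,0,0,0.06,1],
    [-0.001,-0.003,0.001,0,0,0.14,1],
    [-0.001,-0.003,0.001,0,0,0.24,1],
    [-0.001,-0.003,0.002,0,0,0.34,1],
    [-0.001,-0.003,0.002,0,0,0.44,1],
    [-0.001,-0.003,0.002,0,0,0.54,1],
    [-0.001,-0.003,0.003,0,0,0.62,1],
    [-0.001,-0.003,0.003,0,0,0.62,1],
  ],
)

```text
time_s: 4.45
position: [0.5604, -0.1629, 0.0693]
tcp_rot: [[0.752, 0.659, 0.002], [0.659, -0.752, -0.001], [0.0, 0.002, -1.0]]
force: [-1.8, -0.4, 0.8]
opening: 0.231
grasp_force: 29.9
```

```bash
python3 d.py .559 -.162 .0685 0.8
```

```text
t 4.45 p [ 0.5604 -0.1629  0.0693] yaw 41.23 F [-1.8 -0.4  0.8] M [0.02 0.27 0.18] op 0.23117942914382428 29.91977667901665
shift [-0.002 -0.005  0.003] turn 0.899 tilt [ 0.0016 -0.0012] q [-27.2  41.5  95.6  -0.   42.7  21.6]
```

>>> step_arm(
  steps=[
    [0,0,0,0,0,0.1,1],
    [0,0,0.001,0,0,0.22,1],
    [0,0,0.001,0,0,0.34,1],
    [0,0,0.002,0,0,0.46,1],
    [0,0,0.002,0,0,0.58,1],
    [0,0,0.002,0,0,0.7,1],
    [0,0,0.003,0,0,0.8,1],
    [0,0,0.003,0,0,0.88,1],
  ],
)

```text
time_s: 5.12
position: [0.561, -0.1643, 0.0684]
tcp_rot: [[1.0, 0.029, 0.003], [0.029, -1.0, -0.004], [0.003, 0.004, -1.0]]
force: [-0.9, -2.8, -0.5]
opening: 0.226
grasp_force: 30.2
```

>>> step_arm(
  steps=[
    [0,0,0,0,0,0,1],
    [0,0,0,0,0,0,1],
  ],
)

```text
time_s: 5.28
position: [0.561, -0.1642, 0.0684]
tcp_rot: [[1.0, 0.031, 0.003], [0.031, -1.0, -0.003], [0.003, 0.003, -1.0]]
force: [-0.0, -5.7, -2.0]
opening: 0.224
grasp_force: 30.0
```

```bash
python3 d.py .559 -.162 .0685 0.8
python3 - <<'E'
from rig import *
import cv2
c=capture("side")
cv2.imwrite("pics/s4.png",cv2.resize(c["image"][90:220,190:330,::-1],None,fx=4,fy=4,interpolation=cv2.INTER_CUBIC))
E
```

```text
t 5.2833 p [ 0.561  -0.1642  0.0684] yaw 1.79 F [-0.  -5.7 -2. ] M [-0.8   0.07  0.29] op 0.22432555645164576 30.0213083345443
shift [-0.006 -0.008 -0.   ] turn 0.022 tilt [ 0.0032 -0.0031] q [-27.2  41.6  95.6  -0.1  42.5  61.1]
```

View pics/s4.png

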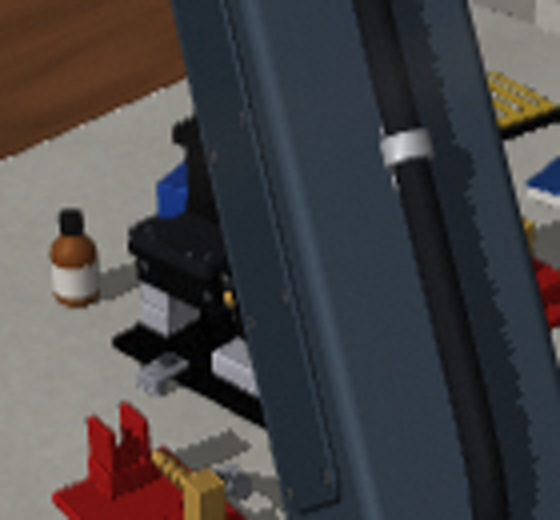

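The barb now runs toward the cradle slot, with its tip at (228,298), and the grip is flush at yaw 1.8°. I'll let go and lift.

>>> step_arm(
  steps=[
    [0,0,0,0,0,0,0],
    [0,0,0,0,0,0,0],
    [0,0,0,0,0,0,0],
    [0,0,0,0,0,0,0],
    [0,0,0,0,0,0,0],
    [0,0,0,0,0,0,0],
    [0,0,0,0,0,0,0],
    [0,0,0,0,0,0,0],
  ],
)

```text
time_s: 6.0
position: [0.5596, -0.1624, 0.0681]
tcp_rot: [[1.0, 0.028, -0.0], [0.028, -1.0, 0.0], [-0.0, -0.0, -1.0]]
force: [0.1, 0.9, -0.2]
opening: 0.496
grasp_force: 0.0
```

>>> step_arm(
  steps=[
    [0,0,-0.06,0,0,0,0],
    [0,0,-0.15,0,0,0,0],
    [0,0,-0.26,0,0,0,0],
    [0,0,-0.38,0,0,0,0],
    [0,0,-0.5,0,0,0,0],
    [0,0,-0.6,0,0,0,0],
    [0,0,-0.6,0,0,0,0],
    [0,0,-0.6,0,0,0,0],
  ],
)

```text
time_s: 6.67
position: [0.5606, -0.163, 0.2505]
tcp_rot: [[1.0, 0.028, 0.005], [0.028, -1.0, -0.002], [0.005, 0.002, -1.0]]
force: [-0.6, 0.1, -0.5]
opening: 0.503
grasp_force: 0.0
```

>>> step_arm(
  steps=[
    [-0.1,0.12,0,0,0,0,0],
    [-0.2,0.24,0,0,0,0,0],
    [-0.25,0.36,0,0,0,0,0],
    [-0.3,0.48,0,0,0,0,0],
    [-0.3,0.6,0,0,0,0,0],
    [-0.3,0.72,0,0,0,0,0],
    [-0.3,0.84,0,0,0,0,0],
    [-0.3,0.9,0,0,0,0,0],
  ],
)

```text
time_s: 7.33
position: [0.4758, -0.439, 0.2459]
tcp_rot: [[1.0, 0.025, -0.001], [0.025, -1.0, 0.0], [-0.001, -0.0, -1.0]]
force: [0.2, -0.2, 0.0]
opening: 0.5
grasp_force: 0.0
```

```bash
python3 d.py .559 -.162 .0685 0.8
python3 - <<'E'
from rig import *
import cv2
c=capture("top")
cv2.imwrite("pics/t5.png",cv2.resize(c["image"][60:190,80:345,::-1],None,fx=3,fy=3,interpolation=cv2.INTER_CUBIC))
E
```

```text
t 7.3333 p [ 0.4758 -0.439   0.2459] yaw 1.4 F [ 0.2 -0.2  0. ] M [-0.05  0.03 -0.02] op 0.499653361775127 0.0
shift [ 0.301 -0.916  0.591] turn 0.013 tilt [-0.0014  0.    ] q [-52.5  32.1  78.7  -0.1  69.2  36.1]
```

View pics/t5.png

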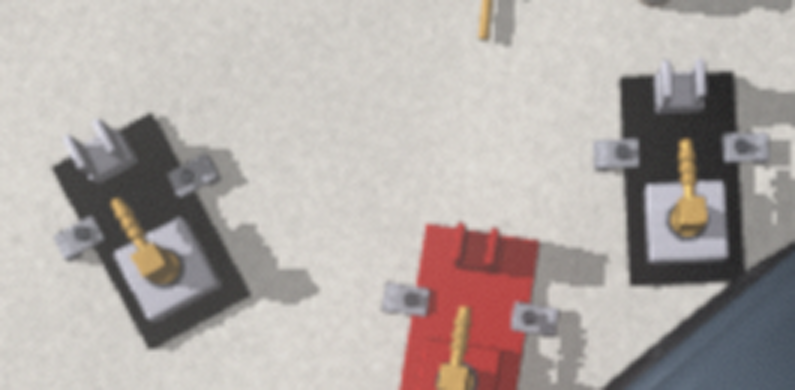

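The barb at crop (685,140) now points from the elbow at (689,206) straight at the cradle at (681,85). The left elbow at (150,258) is unchanged, so I'm handing in.

```bash
python3 -c "
from rig import *
print(hand_in())"
```

```text
the job is handed in; nothing more can be done
None
```

I screwed the elbow in until its barb pointed at its cradle, let go and moved the arm clear; the other chamber's elbow was not touched, and the job was handed in at about 7.4 s (no verdict was returned).

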